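Scan a spares canister and hold the reader's sprung cover shut

ROBOT

A 7-joint arm with a two-finger parallel gripper is mounted at the origin on the work surface. World frame = base frame: x ahead of the robot, y to its left, z up, the work surface at z = 0. Lengths are in m, angles in rad, forces in N, time in s.
With the tool pointing down it reaches from about 0.4 to 0.85 m from the base axis. Payload 10.4 kg.
Tool frame: the origin (TCP) lies between the finger pads; the fingertips stand tip_extent ahead of it and the grasp point (between the pads) lies 2 mm behind it (tip_extent is the distance from the TCP to the fingertips, in m); z points along the fingers, y is the direction in which the jaws open and shut (so a half turn about z gives the same grasp; the last joint's range is limited). The gripper opens to 87 mm and grips with 3 to 60 N. Pads are 19 mm wide; open, the fingers measure 117 mm over their backs; the gripper's body (75 mm by 190 mm) begins 51 mm behind the grasp point.
Start: joints at [-1.141, 0.332, -0.065, 1.46, 0.022, 1.35, -0.088], TCP at [0.273, 0.562, 0.24] pointing down, gripper open.
Joint ranges: [-2.6, 2.6], [-0.5, 2.12], [-1.47, 1.34], [0.16, 2.42], [-1.27, 4.41], [0.06, 2.06], [-2.6, 2.6]. Speed limits (rad/s): [2.22, 2.22, 2.79, 2.79, 3.14, 3.14, 3.14].

INTERFACE

Orientations are given as a unit quaternion [x, y, z, w].
In Python, from bench import read_state, camera, camera_params, close_job, tip_extent gives the robot as it stands. The module is installed in compiled form; this text tells all that it offers.
- The arm moves only by the tool send_rows, never from a script. Its argument "steps" is a list of rows, each a list of 7 numbers: the turn, a rotation vector about the tool's x, y, z in degrees, then the shift along the tool's x, y, z in m, then the gripper's target within -1 to 1 (shut at 1, half-way at 0, fully open at -1). In form: [[ax, ay, az, x, y, z, jaw], ...]. A call has exactly 10 rows; each row shifts and turns the pose as measured when the row begins, along the tool's axes as they then stand; what a row does not reach is not made up. A row lasts 1/10 s, in which the tool goes at most 50 mm and 8.59 degrees, less where a joint would pass 70% of its speed; a pose out of reach is approached as far as the arm can. A call with a gripper value outside its range is refused whole. The fingers move at their own pace and stop on an object; "force" is the grip in N (left out, the last holds). Time passes only in rows, so rows that do not move let the fingers close, or fill a call up. It gives the time, the measured TCP pose, the force and the opening at its end, in the units of the state.
- read_state(): the state, without advancing time (a new reading comes with each control period).
- camera(name): name is "scene" or "top"; returns (picture, depth): 420x560x3 uint8, blue, green, red; 420x560 float32, m along the optical axis (not along the pixel's ray), 0 where there is no reading.
- camera_params(name): a dict with "camera_matrix" (3x3 intrinsics, pixels), "world_from_camera" (4x4, takes a point from camera to world coordinates). Camera axes: x right, y down, z forward; pixel columns grow to the right and rows downward; lengths in m; the calibration is good to about 2 mm. A picture is of the moment at which its call begins. camera_params takes no time and is no camera call.
- close_job(): hands the job in, once; it reports no verdict.
The state is a dict: "time": time; "joint_positions": joint angles; "joint_vel": joint speeds; "joint_torque": joint torques, N m; "ee_pos": TCP position; "eef_rot": TCP orientation; "ft_force": force on the tool from outside, world axes, zero at the start; "torque": the same for the moment, N m; "width": finger opening in m.
Only numpy, scipy, OpenCV 4.12 (cv2) and the standard library are available. Lean on these libraries where they do the work, as an engineer would, in place of code of your own. Each camera call takes 0.05 s, during which the arm holds its last target.

TASK

Log the spares canister: first turn it in its round seat so that its riveted tag plate squarely faces the reader's window, then turn the quarter-turn fastener on the reader's cover until the slot in its wing lines up with the two raised index ribs, and press the cover down flush onto its frame. The cover is sprung, and the reader works only while it is held shut, so finish while still holding it pressed down; leave the canister standing in its seat and do not disturb the other things on the shelf.

Things in the scene. Friction and masses are not known exactly. Their poses are not given: they have to be found in the camera images.
- reader: Tag reader fixed to the shelf: grey box 150 x 150 mm, 85 mm high, window in its -y face, sprung cover on top. Origin: centre of the underside, at shelf height; z up. A 6 mm foot plate carries a raised round seat (inner radius 29, outer 38 mm, rim top 16 mm above the shelf) centred at (0, -150) mm in this frame; the canister stands in it. Place and yaw vary.
- reader_window (a point): Centre of the reader's glass window (60 x 32 mm), 45 mm above the shelf, on the reader's -y face, (0, -77.5, 45) mm in the reader's frame; axes parallel to the reader's.
- canister_center (a point): Loose aluminium canister, 112 mm high, about 0.3 kg, upright in the seat, its underside 6 mm above the shelf. Point: on its axis, 56 mm above its underside. Body radius 27 mm up to 70 mm; lid radius 22 mm, clear all round, from 74 to 112 mm (grip there). z up; x points out of the tag's side. It turns freely in the seat.
- canister_tag (a point): Centre of the outer face of the canister's raised dark steel tag plate (26 mm wide, 38 mm high, riveted at its corners), 30.5 mm out from the canister's axis along its x axis, 45 mm above its underside. A rib on the lid's top (18 mm long, 6 wide, 4 high, from near the axis outwards) points to the same side.
- cover_top (a point): Middle of the upper face of the cover, a flat 150 x 150 x 5 mm aluminium plate on the reader; axes as the reader's. It only moves straight up and down: at rest springs hold it 8 mm above its frame, this point 98 mm above the shelf; shut, on a firm stop, 90 mm. About 3 N starts it, about 10 N holds it shut; let go, it springs up.
- cover: The cover with its fastener. Origin: middle of the plate's underside; axes as the reader's. Two raised index ribs (26 mm long, 5 wide, 2.5 high) on the plate, either side of the fastener along the reader's x axis, show the line the slot must take. With the slot over about 0.22 rad out of line, a hidden key stops the cover 3 mm down.
- fastener_grip (a point): Quarter-turn fastener in the middle of the cover: upright steel wing 40 mm long, 16 mm thick, with a slot along its top; top 29 mm above the cover's upper face. Point: on its vertical axis, 15.5 mm above that face. x along slot and wing, z up. Right when x is parallel to the reader's x, either way round. Turns against 0.06 N m friction, stays where left.
- fastener (a joint): Angle of the fastener about the vertical, in rad, anticlockwise from above: 0 or 3.14 when the slot lines up with the ribs (both are equally right). It turns from -0.5 to 3.64 and starts between 0.6 and 2.54.
- valve_ball_center (a point): Bystander: centre of a black rubber valve ball, 44 mm across, resting on the gasket ring near the back.
- gasket_ring: Bystander: rubber ring, 40 mm across, 8 mm high, under the ball. Origin under its centre.
- drain_cock: Bystander: brass drain cock, about 75 x 60 x 44 mm, near the back. Origin under its body's centre.
- square_nut: Bystander: large dark steel square nut, 34 x 34 x 18 mm, on the robot's side of the reader. Origin under its centre.
- valve_guide: Bystander: steel valve guide standing upright, 26 mm across its foot, 50 mm high, behind the canister's seat. Origin under its centre.
- spanner: Bystander: steel spanner lying on the right of the shelf, about 180 mm long. Origin under its middle.
- grease_tin: Bystander: plain tin, 72 mm across, 75 mm high, on the left of the shelf. Origin under its centre.
Mind the look-alikes: they are no part of the job. There is more than one size of the part that bears canister_center; the job needs the largest.

How it is judged:
On the way, in this order (a step that is already met when the one before it is completed fails the run):
1. the canister stands in its seat with its tag plate facing the window (angle between the x axis of canister_center and the y axis of reader, either way round below 0.26 rad and horizontal distance between canister_tag and reader_window below 0.056 m and angle between canister_center's own z axis and vertical below 0.1 rad and z of canister_center in the frame of reader below 0.067 m), for 0.2 s.
2. with the tag still facing the window, the fastener's slot is in line with the ribs (all of step 1 and angle between the x axis of fastener_grip and the x axis of reader, either way round below 0.22 rad), for 0.2 s.
At the end, for the whole second after the job is handed in: Canister upright (0.1 rad) in its seat, tag facing the window within 0.26 rad; slot within 0.22 rad of the ribs' line; cover down within 1.8 mm of its frame and held there by the robot, pressing on the cover or its fastener with more than 3 N (all of step 2 and z of cover_top in the frame of reader below 0.0918 m and contact force between any of the arm, the fingers and cover above 3 N); the arm keeps its last pose, push and grip.
It fails at once if a bystander is moved more than 30 mm (distance of any of valve_ball_center, gasket_ring, drain_cock, square_nut, valve_guide, spanner, grease_tin from where it was at the start of the episode above 0.03 m).
It fails at once if the canister is tipped over (angle between canister_center's own z axis and vertical above 0.5 rad).
It also fails if it takes over 51 s, if anything falls off the work surface, if the arm or the gripper's body presses on something with over 40 N, if the wrist force passes 120 N, or if a joint passes its speed limit or range.

## Working session

There is one attempt and no reset: what is moved stays moved. The work goes in short steps, Python scripts to look and compute and a tool call to move; the robot and the scene stay as the last step left them, time stands still between calls to the robot, and variables do not carry over. Pictures are saved under pics/ and viewed, and the job is handed in when it is done.

Besides the shell and the picture viewer there is one more tool, called after "Request:" as name([rows], argument=value, ...), one row to a line, values as JSON. send_rows: Moves the arm, as the interface text tells. Its arguments: {"type":"object","properties":{"steps":{"type":"array"},"force":{"type":"number"}},"required":["steps"]}

```bash
mkdir -p pics; python3 - <<'E'
from bench import *
import cv2,numpy as np
np.set_printoptions(precision=4,suppress=True)
for n in("scene","top"):
    p,d=camera(n); cv2.imwrite(f"pics/{n}0.png",p); np.savez(f"{n}0.npz",p=p,d=d)
    c=camera_params(n); print(c["camera_matrix"],c["world_from_camera"])
print(read_state(), tip_extent if not callable(tip_extent) else tip_extent())
E
```

```text
[[405.4864   0.     283.7489]
 [  0.     405.4864 217.565 ]
 [  0.       0.       1.    ]] [[ 0.7961  0.4575 -0.3961  1.0044]
 [ 0.6048 -0.6209  0.4987 -0.5081]
 [-0.0178 -0.6366 -0.771   0.8995]
 [ 0.      0.      0.      1.    ]]
[[387.7976   0.     283.2055]
 [  0.     387.7976 212.2719]
 [  0.       0.       1.    ]] [[ 0.0074 -0.9988  0.0491  0.5183]
 [-0.9997 -0.0064  0.0219 -0.0021]
 [-0.0215 -0.0493 -0.9986  1.2354]
 [ 0.      0.      0.      1.    ]]
{'time': 0.1, 'joint_positions': array([-1.1406,  0.3328, -0.0647,  1.4608,  0.0216,  1.3499, -0.0885]), 'joint_vel': array([ 0.001 , -0.0019,  0.0021, -0.0026, -0.0005, -0.0004, -0.0003]), 'joint_torque': array([  0.002 , -62.4547,   0.0252, -39.0721,  -0.0614,   0.0365,
         0.0001]), 'ee_pos': array([0.2733, 0.5617, 0.2388]), 'eef_rot': array([ 0.2245,  0.9745, -0.0006, -0.0001]), 'ft_force': array([-0.2507, -0.2774,  0.6842]), 'torque': array([ 0.0135, -0.0023, -0.0416]), 'width': 0.08727068936138936} 0.017
```

View pics/scene0.png

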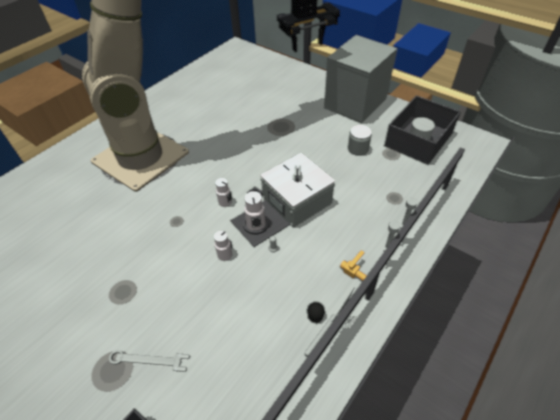

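View pics/top0.png

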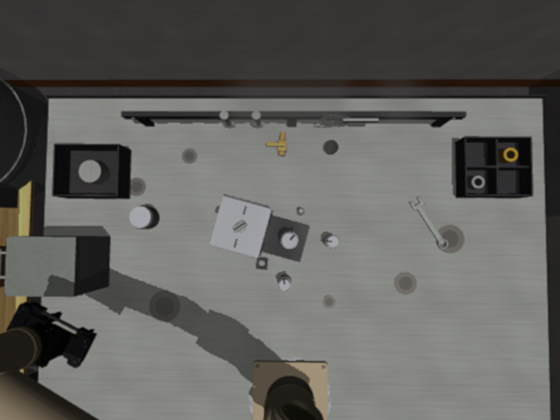

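The top view shows the reader at about (240,226), with the canister in its seat at about (289,239). The smaller look-alikes are at (285,282) and (330,240), and the nut is at (262,263). I'll enlarge the area around the reader.

```bash
python3 - <<'E'
import cv2,numpy as np
p=np.load("top0.npz")["p"][185:300,200:350]; cv2.imwrite("pics/topz.png",cv2.resize(p,None,fx=5.2,fy=5.2,interpolation=cv2.INTER_CUBIC))
p=np.load("scene0.npz")["p"][145:265,200:345]; cv2.imwrite("pics/scz.png",cv2.resize(p,None,fx=5,fy=5,interpolation=cv2.INTER_CUBIC))
E
```

```text
(no output)
```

View pics/topz.png

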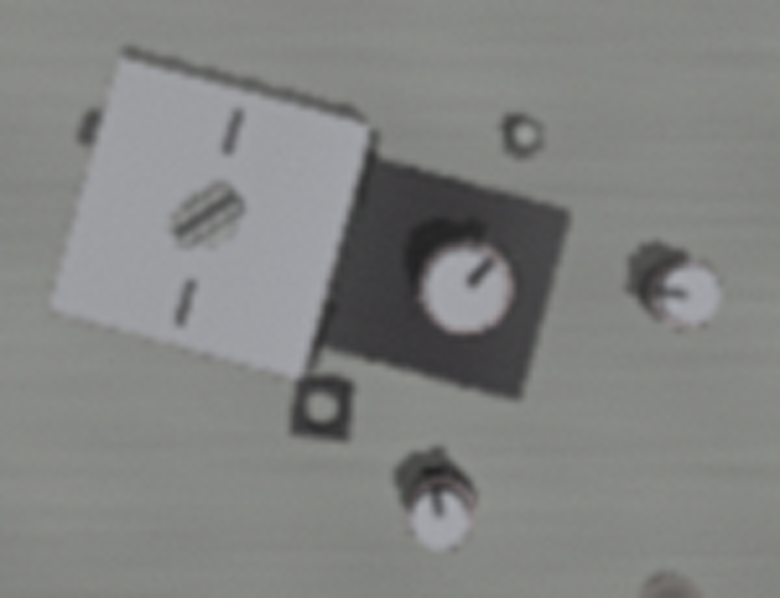

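View pics/scz.png

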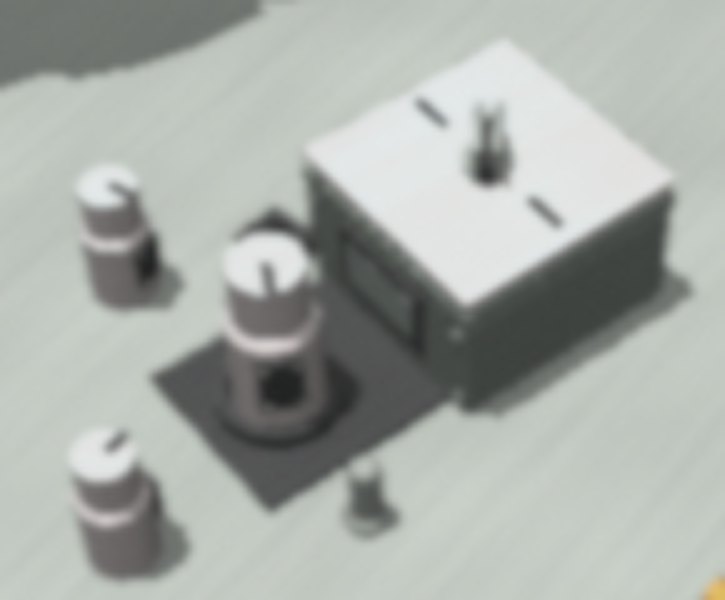

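```bash
cat >h.py <<'E'
import cv2,numpy as np
from bench import *
np.set_printoptions(precision=4,suppress=True)
def ray(n,uv,z):
    c=camera_params(n);K=np.array(c["camera_matrix"]);T=np.array(c["world_from_camera"])
    d=T[:3,:3]@np.linalg.solve(K,[uv[0],uv[1],1.]);o=T[:3,3]
    return o+d*(z-o[2])/d[2]
E
python3 - <<'E'
from h import *
Z=lambda x,y,z:ray("top",((x+.5)/5.2-.5+200,(y+.5)/5.2-.5+185),z)
p=np.load("top0.npz");img=p["p"];d=p["d"]
# cover by mask
g=img.min(axis=2)
m=((g>135)).astype(np.uint8); m[:, :205]=0; m[:,275:]=0; m[:190]=0; m[262:]=0
n,l,s,c=cv2.connectedComponentsWithStats(m); i=1+np.argmax(s[1:,4]); print(s[i],c[i],np.percentile(g[185:300,200:350],[10,50,90]))
pts=np.argwhere(l==i)[:,::-1].astype(np.float32); r=cv2.minAreaRect(pts);b=cv2.boxPoints(r);print(r)
W=np.array([ray("top",q,.098) for q in b]);print(W,W.mean(0));
for k in range(4):
    v=W[(k+1)%4]-W[k]; print(np.linalg.norm(v),np.degrees(np.arctan2(v[1],v[0])))
print("corners hand");H=np.array([Z(*q,.098) for q in[(122,55),(371,128),(303,380),(50,305)]]);print(H,H.mean(0))
for k in range(4):
    v=H[(k+1)%4]-H[k]; print(np.linalg.norm(v),np.degrees(np.arctan2(v[1],v[0])))
a,b=Z(233,132,.1005),Z(186,303,.1005);v=a-b;print("ribs",(a+b)/2,np.degrees(np.arctan2(v[1],v[0])))
a,b=Z(176,233,.127),Z(236,197,.127);v=b-a;print("slot",(a+b)/2,np.degrees(np.arctan2(v[1],v[0])))
c0=Z(467,288,.118);e=Z(493,258,.122);f=Z(470,287,.122);v=e-f;print("can",c0,np.degrees(np.arctan2(v[1],v[0])))
for nm,q in dict(nut=(322,408,.018),guide=(522,135,.05),c2=(688,294,.09),c3=(440,520,.09)).items():print(nm,Z(*q))
# depth check
K=camera_params("top");T=K["world_from_camera"];M=K["camera_matrix"]
for u,v in [(230,215),(250,240),(289,243),(286,240),(290,255)]:
    P=T@np.r_[np.linalg.solve(M,[u,v,1])*d[v,u],1];print(u,v,P[:3])
E
```

```text
[ 205  193   66   65 2535] [238.131 225.389] [ 96. 132. 156.]
((231.60385131835938, 223.61923217773438), (67.44575500488281, 53.50053405761719), 15.255118370056152)
[[0.4892 0.2905 0.098 ]
 [0.6419 0.2515 0.098 ]
 [0.5905 0.0583 0.098 ]
 [0.439  0.0982 0.098 ]] [0.5401 0.1746 0.098 ]
0.1575623514167029 -14.317476292689495
0.19989688760969676 -104.9115805398737
0.15663249776318416 165.26156581176377
0.19873861878434249 75.35425881236819
corners hand
[[0.6237 0.2009 0.098 ]
 [0.583  0.059  0.098 ]
 [0.4408 0.096  0.098 ]
 [0.4817 0.2396 0.098 ]] [0.5323 0.1489 0.098 ]
0.14763831014998313 -105.98271681691557
0.1469213681767508 165.41303800119118
0.14932493864109495 74.10107188140273
0.147108317806746 -15.24569955062245
ribs [0.5318 0.1495 0.1005] -14.696956209573731
slot [0.5328 0.1479 0.127 ] -58.619433903293675
can [0.4936 0.004  0.118 ] -38.07190913396839
nut [0.4187 0.0912 0.018 ]
guide [ 0.5822 -0.0274  0.05  ]
c2 [ 0.4906 -0.1208  0.09  ]
c3 [0.3624 0.0185 0.09  ]
230 215 [0.5653 0.1799 0.0953]
250 240 [0.4922 0.1197 0.097 ]
289 243 [0.485  0.0051 0.1181]
286 240 [0.4935 0.0137 0.1191]
290 255 [0.4437 0.0024 0.0028]
```

Request:
send_rows([
  [0,0,0,-0.03,-0.0275,0,-1],
  [0,0,0,-0.03,-0.0275,0,-1],
  [0,0,0,-0.03,-0.0275,0,-1],
  [0,0,0,-0.03,-0.0275,0,-1],
  [0,0,0,-0.03,-0.0275,0,-1],
  [0,0,0,-0.03,-0.0275,0,-1],
  [0,0,0,-0.03,-0.0275,0,-1],
  [0,0,0,-0.03,-0.0275,0,-1],
  [0,0,0,-0.03,-0.0275,0,-1],
  [0,0,0,-0.03,-0.0275,0,-1],
], force=30)

```text
time: 1.1
ee_pos: [0.4234, 0.1727, 0.2345]
eef_rot: [0.22, 0.976, -0.003, -0.003]
ft_force: [0.9, -0.5, 0.5]
width: 0.087
```

Request:
send_rows([
  [0,0,8.4,0,0,0,-1],
  [0,0,8.4,0,0,0,-1],
  [0,0,8.4,0,0,0,-1],
  [0,0,8.4,0,0,0,-1],
  [0,0,8.4,0,0,0,-1],
  [0,0,8.4,0,0,0,-1],
  [0,0,8.4,0,0,0,-1],
  [0,0,8.4,0,0,0,-1],
  [0,0,8.4,0,0,0,-1],
  [0,0,8.4,0,0,0,-1],
])

```text
time: 2.1
ee_pos: [0.424, 0.1639, 0.2322]
eef_rot: [0.826, 0.563, -0.006, -0.0]
ft_force: [-0.3, -0.2, -0.4]
width: 0.0871
```

```bash
cat >>h.py <<'E'
from scipy.spatial.transform import Rotation as Rn
def st(tx,ty,tz):
    s=read_state();R=Rn.from_quat(s["eef_rot"]).as_matrix();p=s["ee_pos"]
    print("t",s["time"],"p",p,"phi",np.degrees(np.arctan2(R[1,1],R[0,1])),"z",R[:,2],"w",s["width"],"F",s["ft_force"],"T",s["torque"],"q",s["joint_positions"])
    print("tool delta",R.T@(np.array([tx,ty,tz])-p), "levelling rotvec", np.degrees(np.cross([0,0,1],R.T@[0,0,-1])))
E
python3 -c "
from h import *
st(.4933,.004,.24)"
```

```text
t 2.1 p [0.424  0.1639 0.2322] phi -21.471358459414358 z [-0.0108 -0.0071 -0.9999] w 0.08710880567983845 F [-0.2861 -0.1906 -0.3583] T [-0.1768  0.0265 -0.0299] q [-0.6775 -0.0408  0.2026  1.8989  0.0099  1.2956 -0.8526]
tool delta [-0.1235  0.123  -0.0075] levelling rotvec [-0.4296  0.6035  0.    ]
```

Request:
send_rows([
  [-0.4,0.6,8,0,0,0,-1],
  [0,0,8,0,0,0,-1],
  [0,0,8,0,0,0,-1],
  [0,0,0,-0.011,0.027,0,-1],
  [0,0,0,-0.011,0.027,0,-1],
  [0,0,0,-0.011,0.027,0,-1],
  [0,0,0,-0.011,0.027,0,-1],
  [0,0,0,-0.011,0.027,0,-1],
  [0,0,0,-0.011,0.027,0,-1],
  [0,0,0,0,0,0,-1],
])

```text
time: 3.1
ee_pos: [0.4864, -0.0055, 0.2297]
eef_rot: [0.93, 0.368, -0.002, 0.0]
ft_force: [-0.8, -0.3, -0.1]
width: 0.0869
```

```bash
python3 -c "
from h import *
st(.4933,.004,.101)"
```

```text
t 3.1 p [ 0.4864 -0.0055  0.2297] phi -46.78272998910378 z [-0.0039 -0.0026 -1.    ] w 0.08691589308872061 F [-0.7973 -0.3112 -0.09  ] T [-0.0532  0.1627  0.0247] q [-0.4799  0.0207  0.4046  1.8464 -0.0061  1.2803 -0.8901]
tool delta [ 0.0121 -0.0022  0.1287] levelling rotvec [-0.0452  0.2664  0.    ]
```

Request:
send_rows([
  [0,0.25,0,0.007,-0.002,0,-1],
  [0,0,0,0.005,0,0.02,-1],
  [0,0,0,0,0,0.02,-1],
  [0,0,0,0,0,0.02,-1],
  [0,0,0,0,0,0.02,-1],
  [0,0,0,0,0,0.02,-1],
  [0,0,0,0,0,0.015,-1],
  [0,0,0,0,0,0,-1],
  [0,0,0,0,0,0,-1],
  [0,0,0,0,0,0,-1],
])

```text
time: 4.1
ee_pos: [0.4936, 0.0173, 0.1105]
eef_rot: [0.928, 0.374, 0.001, -0.003]
ft_force: [0.8, -0.1, -0.4]
width: 0.087
```

```bash
python3 -c "
from h import *
st(.4933,.004,.101)
p,d=camera('scene');cv2.imwrite('pics/s1.png',cv2.resize(p[145:265,200:345],None,fx=5,fy=5,interpolation=cv2.INTER_CUBIC))"
```

```text
t 4.1 p [0.4936 0.0173 0.1105] phi -46.11890759763857 z [-0.0006  0.0053 -1.    ] w 0.08704160835983864 F [ 0.8021 -0.0755 -0.3815] T [-0.0905  0.1596 -0.0499] q [-0.4804  0.1638  0.3877  1.9719 -0.0787  1.0194 -0.861 ]
tool delta [-0.0095  0.0094  0.0095] levelling rotvec [-0.243  -0.1876  0.    ]
```

View pics/s1.png

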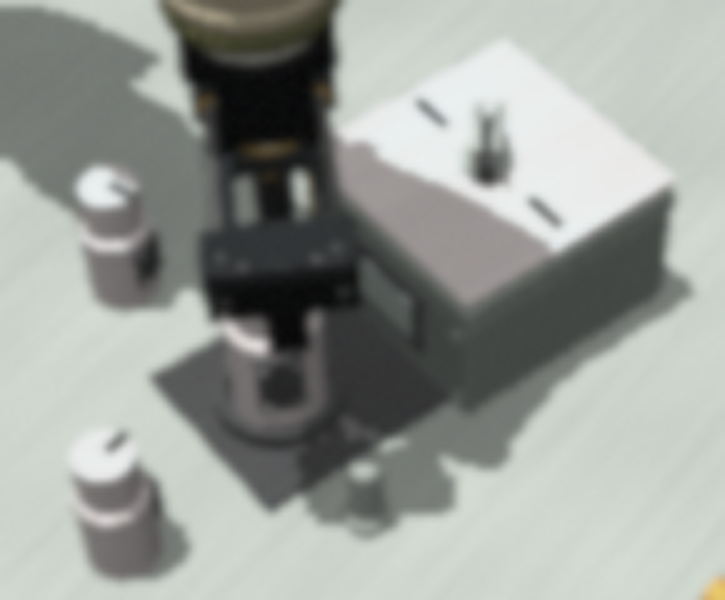

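The fingers straddle the lid at about (290,290) in the crop, and the TCP is 13 mm off to the side. I'll correct that before closing.

Request:
send_rows([
  [-0.2,-0.2,0,-0.005,0.005,0.003,-1],
  [0,0,0,-0.005,0.005,0.003,-1],
  [0,0,0,0,0,0.003,-1],
  [0,0,0,0,0,0,-1],
  [0,0,0,0,0,0,-1],
  [0,0,0,0,0,0,-1],
  [0,0,0,0,0,0,-1],
  [0,0,0,0,0,0,-1],
  [0,0,0,0,0,0,-1],
  [0,0,0,0,0,0,-1],
])

```text
time: 5.15
ee_pos: [0.4947, 0.002, 0.1028]
eef_rot: [0.928, 0.373, 0.002, 0.0]
ft_force: [-0.4, 0.8, -0.3]
width: 0.0872
```

```bash
python3 -c "
from h import *
st(.4933,.004,.101)"
```

```text
t 5.15 p [0.4947 0.002  0.1028] phi -46.153525241016986 z [ 0.003   0.0011 -1.    ] w 0.08719803018946398 F [-0.4159  0.8204 -0.3274] T [-0.0964  0.1134 -0.027 ] q [-0.4611  0.1742  0.3985  1.9802 -0.0811  0.999  -0.8299]
tool delta [ 0.0004 -0.0024  0.0018] levelling rotvec [ 0.0753 -0.1685  0.    ]
```

Request:
send_rows([
  [0,-0.2,0,0,-0.002,0,-1],
  [0,0,0,0,0,0,1],
  [0,0,0,0,0,0,1],
  [0,0,0,0,0,0,1],
  [0,0,0,0,0,0,1],
  [0,0,0,0,0,0,1],
  [0,0,0,0,0,0,1],
  [0,0,0,0,0,0,1],
  [0,0,0,0,0,0,1],
  [0,0,0,0,0,0,1],
], force=30)

```text
time: 6.15
ee_pos: [0.4932, 0.0037, 0.1028]
eef_rot: [0.928, 0.373, -0.0, 0.001]
ft_force: [0.1, 0.2, 0.6]
width: 0.0427
```

```bash
python3 -c "
from h import *
st(.4933,.004,.102)"
```

```text
t 6.15 p [0.4932 0.0037 0.1028] phi -46.14628576530089 z [ 0.0003 -0.0015 -1.    ] w 0.04270602982039755 F [0.141  0.1715 0.5703] T [-0.1096  0.0542  0.0082] q [-0.4653  0.1728  0.397   1.9815 -0.0772  1.0017 -0.8374]
tool delta [ 0.0003 -0.0001  0.0008] levelling rotvec [ 0.0726  0.0477 -0.    ]
```

Request:
send_rows([
  [0,0,-3,0,0,0,1],
  [0,0,-6,0,0,0,1],
  [0,0,-6,0,0,0,1],
  [0,0,-6,0,0,0,1],
  [0,0,-6,0,0,0,1],
  [0,0,-6,0,0,0,1],
  [0,0,-6,0,0,0,1],
  [0,0,-6,0,0,0,1],
  [0,0,-6,0,0,0,1],
  [0,0,-3,0,0,0,1],
])

```text
time: 7.15
ee_pos: [0.4945, 0.0016, 0.1028]
eef_rot: [0.643, 0.766, -0.0, 0.003]
ft_force: [0.4, 0.5, -1.7]
width: 0.0429
```

```bash
python3 -c "
from h import *
st(.4933,.004,.102)"
```

```text
t 7.15 p [0.4945 0.0016 0.1028] phi 9.913226305744807 z [ 0.0035 -0.0039 -1.    ] w 0.04285986268453595 F [ 0.3592  0.4567 -1.6905] T [-0.0384 -0.226  -0.0456] q [-0.3768  0.1709  0.3029  1.9768 -0.0555  0.999   0.1248]
tool delta [ 0.0026 -0.0008  0.0008] levelling rotvec [ 0.1612  0.253  -0.    ]
```

Request:
send_rows([
  [0.15,0.25,-3,0.001,0,0,1],
  [0,0,-6,0.001,0,0,1],
  [0,0,-6,0,0,0,1],
  [0,0,-6,0,0,0,1],
  [0,0,-6,0,0,0,1],
  [0,0,-6,0,0,0,1],
  [0,0,-6,0,0,0,1],
  [0,0,-6,0,0,0,1],
  [0,0,-6,0,0,0,1],
  [0,0,-4,0,0,0,1],
])

```text
time: 8.15
ee_pos: [0.4961, 0.0033, 0.1028]
eef_rot: [0.198, 0.98, 0.0, 0.002]
ft_force: [0.1, 1.1, -1.4]
width: 0.0425
```

```bash
python3 -c "
from h import *
st(.4933,.004,.102)"
```

```text
t 8.15 p [0.4961 0.0033 0.1028] phi 67.16437285928703 z [ 0.0044  0.0001 -1.    ] w 0.04253694274484582 F [ 0.0508  1.0827 -1.4266] T [ 0.2588 -0.172  -0.02  ] q [-0.2898  0.1727  0.2076  1.9693 -0.0418  0.9992  1.1095]
tool delta [ 0.0029 -0.0004  0.0008] levelling rotvec [ 0.105   0.2316 -0.    ]
```

Request:
send_rows([
  [0.1,0.2,0,0.002,0,0,1],
  [0,0,0,0,0,0,1],
  [0,0,0,0,0,0,-1],
  [0,0,0,0,0,0,-1],
  [0,0,0,0,0,0,-1],
  [0,0,0,0,0,0,-1],
  [0,0,0,0,0,0,-1],
  [0,0,0,0,0,0,-1],
  [0,0,0,0,0,0,-1],
  [0,0,0,0,0,0,-1],
])

```text
time: 9.15
ee_pos: [0.494, 0.004, 0.1028]
eef_rot: [0.201, 0.98, -0.0, -0.0]
ft_force: [-0.5, 0.2, -0.2]
width: 0.0863
```

Request:
send_rows([
  [0,0,0,0,0,-0.01,-1],
  [0,0,0,0,0,-0.015,-1],
  [0,0,0,0,0,-0.02,-1],
  [0,0,0,0,0,-0.02,-1],
  [0,0,0,0,0,-0.02,-1],
  [0,0,0,0,0,-0.02,-1],
  [0,0,0,0,0,0,-1],
  [0,0,0,0,0,0,-1],
  [0,0,0,0,0,0,-1],
  [0,0,0,0,0,0,-1],
])

```text
time: 10.15
ee_pos: [0.4934, 0.0036, 0.2156]
eef_rot: [0.201, 0.98, -0.0, 0.0]
ft_force: [-0.7, 0.2, -0.5]
width: 0.0871
```

```bash
python3 -c "
from h import *
st(.5325,.1487,.2)
for n in('scene','top'):
  p,d=camera(n);p=p[145:265,200:345] if n=='scene' else p[185:300,200:350]
  cv2.imwrite('pics/%s2.png'%n,cv2.resize(p,None,fx=5,fy=5,interpolation=cv2.INTER_CUBIC))"
```

```text
t 10.15 p [0.4934 0.0036 0.2156] phi 66.78735201427563 z [ 0.0005 -0.0003 -1.    ] w 0.08712328941248182 F [-0.7061  0.1747 -0.5069] T [-0.027   0.0203 -0.0538] q [-0.3031  0.0509  0.2104  1.845  -0.0108  1.2464  1.0762]
tool delta [0.0212 0.1488 0.0156] levelling rotvec [-0.0063  0.0349  0.    ]
```

View pics/scene2.png

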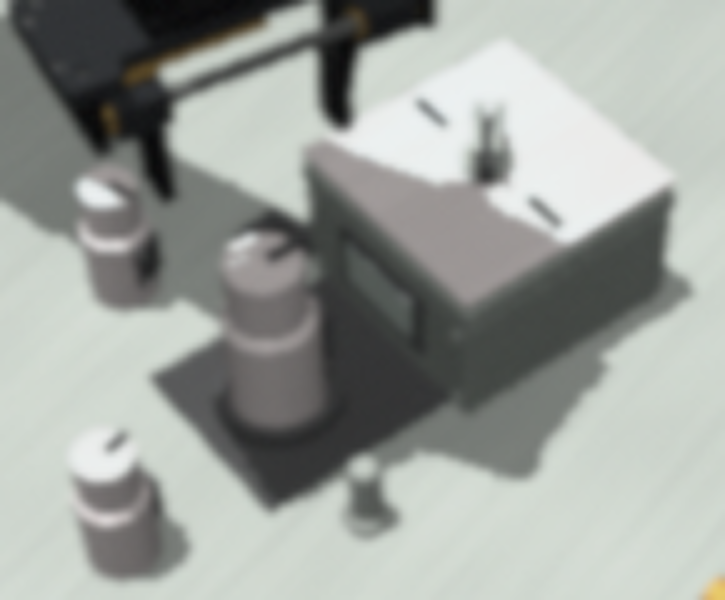

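View pics/top2.png

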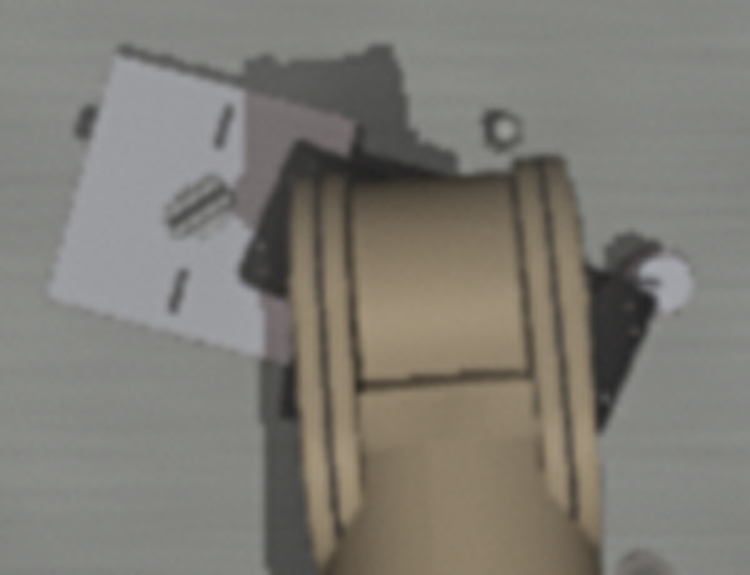

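In the scene crop the canister stands upright in its seat. The lid rib now runs from about (272,257) to (308,238), towards the window, so I'll measure its angle.

```bash
python3 -c "
from h import *
Z=lambda x,y:ray('scene',((x+.5)/5-.5+200,(y+.5)/5-.5+145),.122)
a,b=Z(272,257),Z(307,239);v=b-a;print(a,b,np.degrees(np.arctan2(v[1],v[0])))
a,b=Z(266,266),Z(270,290);v=b-a
print('initial check',np.degrees(np.arctan2(v[1],v[0])))
import cv2
"
python3 - <<'E'
import sys;sys.path.insert(0,'.')
import cv2
p=cv2.imread('pics/scene2.png')[200:320,190:350]
cv2.imwrite('pics/s2z.png',cv2.resize(p,None,fx=4,fy=4))
E
```

```text
[0.4985 0.0068 0.122 ] [0.5051 0.0275 0.122 ] 72.34209731069295
initial check -43.027077863871455
```

View pics/s2z.png

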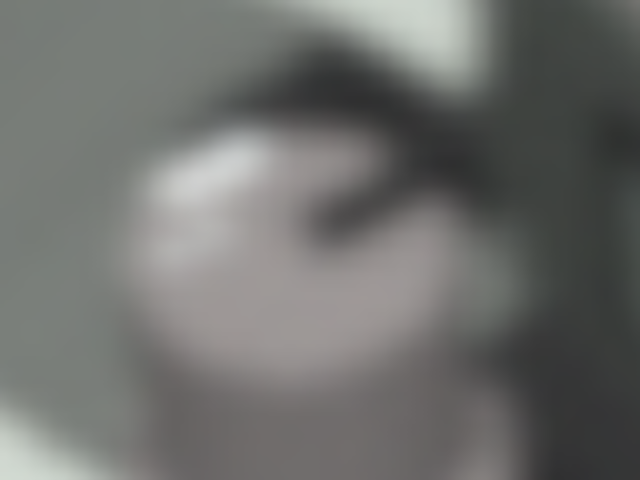

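```bash
python3 - <<'E'
from h import *
p=np.load("top0.npz")["p"]
q=cv2.resize(p[210:242,222:258],None,fx=16,fy=16,interpolation=cv2.INTER_CUBIC);cv2.imwrite("pics/fz.png",q)
E
```

```text
(no output)
```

View pics/fz.png

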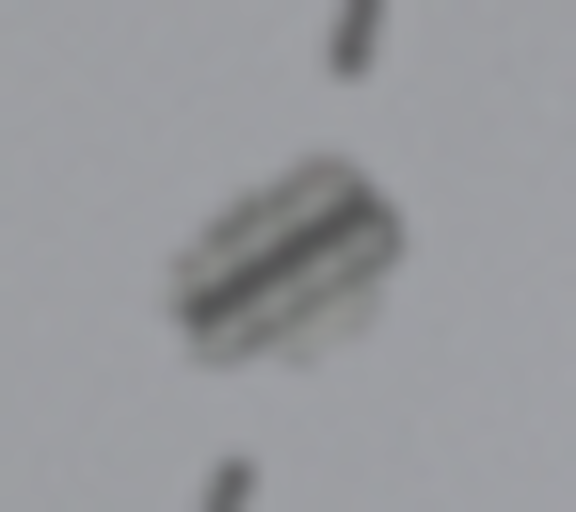

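Request:
send_rows([
  [0,0,7.1,0,0,0,-1],
  [0,0,7.1,0,0,0,-1],
  [0,0,7.1,0,0,0,-1],
  [0,0,7.1,0,0,0,-1],
  [0,0,7,0,0,0,-1],
  [0,0,0,0.0205,0.022,0,-1],
  [0,0,0,0.0205,0.022,0,-1],
  [0,0,0,0.0205,0.022,0,-1],
  [0,0,0,0.0205,0.022,0,-1],
  [0,0,0,0.0205,0.022,0,-1],
])

```text
time: 11.25
ee_pos: [0.537, 0.1465, 0.2103]
eef_rot: [0.505, 0.863, -0.003, -0.002]
ft_force: [0.8, -0.2, 0.0]
width: 0.0869
```

Request:
send_rows([
  [0,0,0,0,0,0,-1],
  [0,0,0,0,0,0,-1],
  [0,0,0,0,0,0,-1],
  [0,0,0,0,0,0,-1],
  [0,0,0,0,0,0,-1],
  [0,0,0,0,0,0,-1],
  [0,0,0,0,0,0,-1],
  [0,0,0,0,0,0,-1],
  [0,0,0,0,0,0,-1],
  [0,0,0,0,0,0,-1],
])

```text
time: 12.25
ee_pos: [0.5363, 0.1469, 0.2086]
eef_rot: [0.504, 0.863, -0.004, -0.003]
ft_force: [0.1, 0.0, 0.3]
width: 0.0869
```

```bash
python3 -c "
from h import *
st(.5325,.1487,.118)
for n in('top',):
  p,d=camera(n);p=p[185:300,200:350]
  cv2.imwrite('pics/%s3.png'%n,cv2.resize(p,None,fx=5,fy=5,interpolation=cv2.INTER_CUBIC))"
```

```text
t 12.25 p [0.5363 0.1469 0.2086] phi 29.40613479215769 z [-0.0105 -0.0042 -0.9999] w 0.08694641248187233 F [0.0929 0.0069 0.2723] T [-0.0979  0.0185  0.0461] q [-0.4611  0.2054  0.1275  1.688  -0.0267  1.2612  0.1854]
tool delta [ 0.0033 -0.0014  0.0906] levelling rotvec [-0.6421 -0.0856  0.    ]
```

View pics/top3.png

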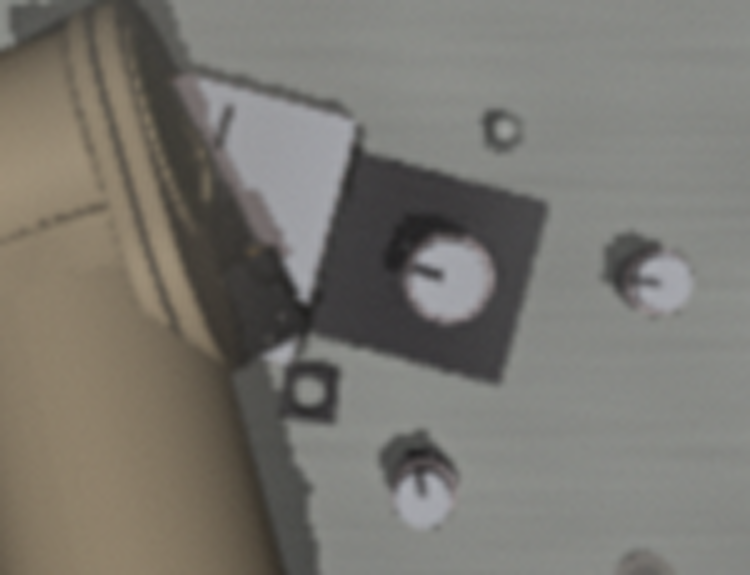

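The lid rib runs from (441,273) to (410,265), which is about 75.5°, parallel to the reader's y axis, so the tag faces the window. Next I'll go down over the fastener.

Request:
send_rows([
  [-0.6,-0.1,-2,0.002,-0.001,0,-1],
  [0,0,0,0.001,0,0.015,-1],
  [0,0,0,0,0,0.015,-1],
  [0,0,0,0,0,0.015,-1],
  [0,0,0,0,0,0.015,-1],
  [0,0,0,0,0,0,-1],
  [0,0,0,0,0,0,-1],
  [0,0,0,0,0,0,-1],
  [0,0,0,0,0,0,-1],
  [0,0,0,0,0,0,-1],
])

```text
time: 13.3
ee_pos: [0.5353, 0.1501, 0.1498]
eef_rot: [0.488, 0.873, 0.002, 0.001]
ft_force: [-0.1, -0.1, 0.7]
width: 0.0871
```

```bash
python3 -c "
from h import *
st(.5325,.1487,.119)"
```

```text
t 13.3 p [0.5353 0.1501 0.1498] phi 31.531604489306822 z [ 0.0041  0.0015 -1.    ] w 0.08707107953998652 F [-0.1245 -0.0804  0.7334] T [-0.0522  0.0457  0.0023] q [-0.4579  0.2441  0.1177  1.7702 -0.0316  1.1248  0.2202]
tool delta [ 0.0003 -0.0033  0.0308] levelling rotvec [ 0.2439  0.0463 -0.    ]
```

Request:
send_rows([
  [0.2,0,0,0,-0.003,0,-1],
  [0,0,0,0,0,0.01,-1],
  [0,0,0,0,0,0.01,-1],
  [0,0,0,0,0,0.009,-1],
  [0,0,0,0,0,0,-1],
  [0,0,0,0,0,0,-1],
  [0,0,0,0,0,0,-1],
  [0,0,0,0,0,0,-1],
  [0,0,0,0,0,0,-1],
  [0,0,0,0,0,0,-1],
])

```text
time: 14.3
ee_pos: [0.5328, 0.1484, 0.1187]
eef_rot: [0.488, 0.873, 0.0, 0.001]
ft_force: [-0.3, 0.3, 0.3]
width: 0.087
```

```bash
python3 -c "
from h import *
st(.5325,.1487,.119)"
```

```text
t 14.3 p [0.5328 0.1484 0.1187] phi 31.53335036202032 z [ 0.0014 -0.0002 -1.    ] w 0.08702744861596702 F [-0.3386  0.27    0.296 ] T [-0.0118 -0.0681  0.0047] q [-0.4551  0.273   0.1159  1.8055 -0.0349  1.0639  0.2238]
tool delta [ 0.0004 -0.0001 -0.0003] levelling rotvec [ 0.0626  0.0517 -0.    ]
```

Centred over the fastener, so I'll close on the wing.

Request:
send_rows([
  [0,0,0,0,0,0,1],
  [0,0,0,0,0,0,1],
  [0,0,0,0,0,0,1],
  [0,0,0,0,0,0,1],
  [0,0,0,0,0,0,1],
  [0,0,0,0,0,0,1],
  [0,0,0,0,0,0,1],
  [0,0,0,0,0,0,1],
  [0,0,0,0,0,0,1],
  [0,0,0,0,0,0,1],
], force=30)

```text
time: 15.3
ee_pos: [0.5332, 0.1487, 0.1191]
eef_rot: [0.488, 0.873, 0.001, 0.001]
ft_force: [0.3, 0.8, -3.3]
width: 0.0159
```

```bash
python3 -c "
from h import *
st(.5325,.1487,.119)"
```

```text
t 15.3 p [0.5332 0.1487 0.1191] phi 31.5403078978283 z [ 0.0025  0.0003 -1.    ] w 0.01589618867818929 F [ 0.2857  0.7706 -3.2589] T [ 0.0223 -0.1146 -0.0384] q [-0.4552  0.2725  0.1159  1.805  -0.0349  1.0635  0.2238]
tool delta [ 0.0004 -0.0006  0.0001] levelling rotvec [ 0.1317  0.0629 -0.    ]
```

Request:
send_rows([
  [0,0,-3,0,0,0,1],
  [0,0,-5,0,0,0,1],
  [0,0,-5,0,0,0,1],
  [0,0,-5,0,0,0,1],
  [0,0,-5,0,0,0,1],
  [0,0,-5,0,0,0,1],
  [0,0,-5,0,0,0,1],
  [0,0,-5,0,0,0,1],
  [0,0,-5,0,0,0,1],
  [0,0,0,0,0,0,1],
])

```text
time: 16.3
ee_pos: [0.5337, 0.1494, 0.1191]
eef_rot: [0.12, 0.993, 0.001, 0.002]
ft_force: [0.2, 0.0, 0.2]
width: 0.0159
```

```bash
python3 -c "
from h import *
st(.5325,.1487,.119)"
```

```text
t 16.3 p [0.5337 0.1494 0.1191] phi 76.23055981911502 z [ 0.0036  0.0015 -1.    ] w 0.015888254663599288 F [0.1927 0.0345 0.159 ] T [-0.0059  0.1014  0.0738] q [-0.3679  0.2742  0.0144  1.7996 -0.0046  1.064   0.9787]
tool delta [ 0.001  -0.001   0.0001] levelling rotvec [ 0.1316  0.183  -0.    ]
```

Request:
send_rows([
  [0.1,0.2,1,0,0,0,1],
  [0,0,0,0,0,0,1],
  [0,0,0,0,0,0,1],
  [0,0,0,0,0,0,1],
  [0,0,0,0,0,0.001,1],
  [0,0,0,0,0,0.001,1],
  [0,0,0,0,0,0.001,1],
  [0,0,0,0,0,0.001,1],
  [0,0,0,0,0,0.001,1],
  [0,0,0,0,0,0.001,1],
])

```text
time: 17.3
ee_pos: [0.5338, 0.1495, 0.1144]
eef_rot: [0.133, 0.991, 0.0, -0.0]
ft_force: [-3.9, -0.9, 6.5]
width: 0.0158
```

```bash
python3 -c "
from h import *
st(.5325,.1487,.119)"
```

```text
t 17.3 p [0.5338 0.1495 0.1144] phi 74.68438378019752 z [-0.      0.0006 -1.    ] w 0.015763293534237284 F [-3.8987 -0.9419  6.5481] T [-0.1816  0.7246  0.0754] q [-0.3707  0.282   0.018   1.8006 -0.0065  1.0589  0.9533]
tool delta [ 0.001  -0.0011 -0.0046] levelling rotvec [ 0.0357 -0.0104  0.    ]
```

Fz is 6.5 N and the tool is 4.7 mm down, past the 3 mm key stop, so I'll keep pressing.

Request:
send_rows([
  [0,0,0,0,0,0.001,1],
  [0,0,0,0,0,0.001,1],
  [0,0,0,0,0,0.001,1],
  [0,0,0,0,0,0.001,1],
  [0,0,0,0,0,0.001,1],
  [0,0,0,0,0,0.001,1],
  [0,0,0,0,0,0.001,1],
  [0,0,0,0,0,0.001,1],
  [0,0,0,0,0,0.001,1],
  [0,0,0,0,0,0.001,1],
], force=40)

```text
time: 18.3
ee_pos: [0.5338, 0.1494, 0.111]
eef_rot: [0.134, 0.991, 0.001, 0.0]
ft_force: [-6.1, -1.5, 14.4]
width: 0.0155
```

```bash
python3 -c "
from h import *
st(.5325,.1487,.119)"
```

```text
t 18.3 p [0.5338 0.1494 0.111 ] phi 74.60394631841375 z [ 0.0011  0.0017 -1.    ] w 0.015480459225846708 F [-6.0606 -1.5123 14.419 ] T [-0.4967  1.423   0.0603] q [-0.3701  0.2851  0.018   1.8046 -0.0073  1.0504  0.9529]
tool delta [ 0.0011 -0.001  -0.008 ] levelling rotvec [ 0.1116  0.0334 -0.    ]
```

Request:
send_rows([
  [0,0,0,0,0,0.001,1],
  [0,0,0,0,0,0.001,1],
  [0,0,0,0,0,0.001,1],
  [0,0,0,0,0,0.001,1],
  [0,0,0,0,0,0.001,1],
  [0,0,0,0,0,0.001,1],
  [0,0,0,0,0,0.001,1],
  [0,0,0,0,0,0.001,1],
  [0,0,0,0,0,0.001,1],
  [0,0,0,0,0,0.001,1],
])

```text
time: 19.3
ee_pos: [0.5338, 0.1494, 0.111]
eef_rot: [0.134, 0.991, 0.002, 0.001]
ft_force: [-6.2, -2.1, 15.1]
width: 0.0153
```

```bash
python3 - <<'E'
from h import *
st(.5325,.1487,.119)
for n in('scene','top'):
  p,d=camera(n);o=np.load(n+"0.npz")
  K=camera_params(n);T=K["world_from_camera"];M=K["camera_matrix"]
  v,u=np.mgrid[0:420,0:560]
  def wz(d):
    P=np.linalg.solve(M,np.stack([u.ravel(),v.ravel(),np.ones(u.size)]))*d.ravel(); return (T[:3,:3]@P+T[:3,3:])
  A,B=wz(o["d"]),wz(d)
  a=np.radians(-15);c=np.array([.5325,.1487])
  L=lambda X:np.stack([ (X[0]-c[0])*np.cos(a)+(X[1]-c[1])*np.sin(a),-(X[0]-c[0])*np.sin(a)+(X[1]-c[1])*np.cos(a)])
  def sel(X): 
    l=L(X);return (abs(l)<.068).all(0)&(abs(l)>.02).any(0)&(X[2]>.08)&(X[2]<.105)
  both=sel(A)&sel(B)
  print(n,both.sum(),np.median(A[2][both]),np.median(B[2][both]),np.median((B-A)[2][both]))
  p=p[145:265,200:345] if n=='scene' else p[185:300,200:350]
  cv2.imwrite('pics/%s4.png'%n,cv2.resize(p,None,fx=5,fy=5,interpolation=cv2.INTER_CUBIC))
st(.5325,.1487,.119)
E
```

```text
t 19.3 p [0.5338 0.1494 0.111 ] phi 74.54101796533509 z [ 0.0026  0.003  -1.    ] w 0.015315872974665076 F [-6.2265 -2.0613 15.0968] T [-0.5217  1.4764  0.089 ] q [-0.3697  0.2838  0.018   1.8063 -0.0081  1.0481  0.9526]
tool delta [ 0.0011 -0.001  -0.0081] levelling rotvec [ 0.2088  0.0995 -0.    ]
scene 965 0.09747808754296372 0.08931695584191945 -0.0081275376933988
top 364 0.09811396978511278 0.09014180643380876 -0.008116371892539331
t 19.4 p [0.5338 0.1494 0.1109] phi 74.54236879753898 z [ 0.0026  0.003  -1.    ] w 0.015397587595131204 F [-4.9612 -1.9947 14.0816] T [-0.5148  1.4843  0.067 ] q [-0.3698  0.2838  0.018   1.8063 -0.0081  1.0481  0.9526]
tool delta [ 0.001  -0.001  -0.0081] levelling rotvec [ 0.2077  0.0965 -0.    ]
```

View pics/scene4.png

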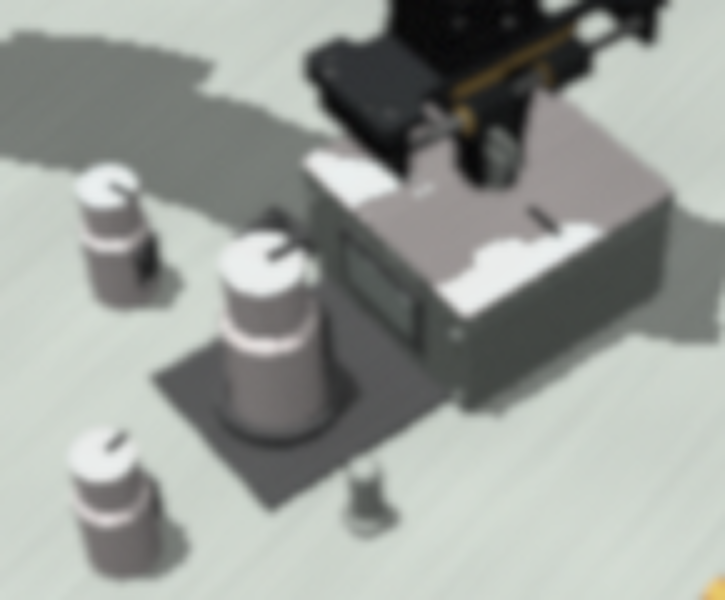

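View pics/top4.png

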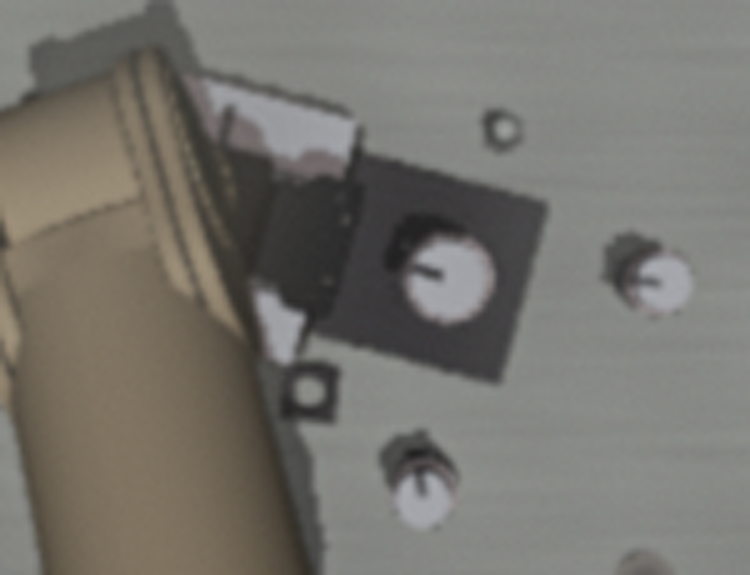

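The depth pictures from both cameras show the cover 8.1 mm lower, so it is shut. The push is holding at 14–15 N, the canister rib at (441,273)→(410,265) hasn't moved, and the bystanders in the crops (guide at (505,130), nut at (310,390)) are in place. I'm handing in now.

```bash
python3 -c "
from h import *
print(close_job()); st(.5325,.1487,.119)"
```

```text
the job is handed in; nothing more can be done
None
the job is handed in; nothing more can be done
```

I turned the canister so its tag faces the window, turned the fastener in line with the ribs, and handed the job in at about 19.4 s with the gripper still pressing the cover shut.

- **Canister:** I turned it about 113° anticlockwise by its lid, and it stands upright in its seat. Its lid rib measures about 75.5° in the top view against 75° wanted. A rougher scene-camera reading taken just after release gave 72°, also well inside the 15° allowed.
- **Fastener:** I turned it about +43° to its 3.14 position. I checked this by the jaw angle while gripping the wing (74.5° against about 75°), because the gripper hid the slot from the cameras.
- **Cover:** Depth from both cameras shows it 8.1 mm lower, with its top at about 0.090 m, and it went past the 3 mm key stop. The last readings showed a push of 14–15 N.
- **Other things on the shelf:** The valve guide, the nut and the two small canisters look unmoved in the last close-up pictures. The ball, gasket ring, drain cock, spanner and tin were outside those crops. I didn't check them at the end, but the arm never worked near them.

No check failed. The hand-in gave no verdict, and I could not take a reading after it.

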